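# Set up the citrus juicer from the washed-up jumble

### The arm

A 6-joint arm with a two-finger parallel gripper is mounted at the origin on a cart in front of the work surface, level with it; the furniture and walls round the work are solid. World frame = base frame: x ahead of the robot, y to its left, z up, the work surface at z = 0. Lengths are in m, angles in rad, forces in N, time in s.
With the tool pointing down it reaches from about 0.375 to 0.925 m from the base axis. Payload 5.7 kg.
Tool frame: the origin (TCP) lies at the centre of the arm's flange, where the gripper is bolted on; the fingertips stand robot.tip_extent ahead of it and the grasp point (between the pads) lies 163 mm ahead of it (robot.tip_extent is the distance from the TCP to the fingertips, in m); z points along the fingers, y is the line along which they close (so a half turn about z gives the same grasp; the last joint's range is limited). The gripper opens to 88 mm and grips with 3 to 60 N. Pads are 20 mm wide; open, the fingers measure 115 mm over their backs; the gripper's body (75 mm by 178 mm) begins 61 mm behind the grasp point.
Start: joints at [-1.223, 0.359, 1.51, -0, 1.272, -0.115], TCP at [0.268, -0.537, 0.405] pointing down, gripper open.
Joint ranges: [-2.97, 2.97], [-1.01, 2.36], [0.21, 2.38], [-0.96, 4.11], [0.2, 2.71], [-2.98, 2.98]. Speed limits (rad/s): [2.39, 2.39, 3.14, 3.14, 3.14, 3.14].

### API

Orientations are given as a rotation vector (axis times angle).
In Python, from station import get_state, get_image, camera_model, order, robot gives the robot as it stands.
- The arm moves only by the tool step_arm, never from a script. Its argument "moves" is a list of rows, each a list of 3 entries, a list of its own where there are three numbers: the shift along the tool's x, y, z in mm, then the turn, a rotation vector about the tool's x, y, z in rad, then the finger opening in mm, from 0 to 87.8. In form: [[[tx, ty, tz], [ax, ay, az], fingers], ...]. A call has 1 to 10 rows; each row is the pose to reach, as a shift and turn from the pose commanded when the call began, along the tool's axes at that moment; what a row does not reach only later rows make up. A row lasts 1/10 s, in which the tool goes at most 50 mm and 8.59 degrees, less where a joint would pass 70% of its speed; a pose out of reach is approached as far as the arm can. A call with a gripper value outside its range is refused whole. The fingers move at their own pace and stop on an object; the grip force is fixed at half the most. Time passes only in rows, so rows that repeat a pose let the fingers close. It gives the time, the measured TCP pose, the force, the opening and the grip force at its end, in the units of the state.
- get_state(): the state, without advancing time (a new reading comes with each control period).
- get_image(name): name is "side" or "top"; returns (picture, depth): 420x560x3 uint8, red, green, blue; 420x560 float32, m along the optical axis (not along the pixel's ray), 0 where there is no reading.
- camera_model(name): a dict with "fx", "fy", "cx", "cy" (pixels), "k1" (the pictures are not rectified: a ray, as slopes to the right and down, at radius r is drawn at 1 + k1 r^2 times it, then the intrinsics apply), "rvec" (rotation vector, rad) and "tvec" (3), from world to camera coordinates, as OpenCV has them. Camera axes: x right, y down, z forward; pixel columns grow to the right and rows downward; lengths in m; the calibration is good to about 2 mm. A picture is of the moment at which its call begins. camera_model takes no time and is no camera call.
- order.sign_off(): hands the job in; it is judged then, once.
The state is a dict: "clock": time; "joint_pos": joint angles; "joint_velocities": joint speeds; "joint_efforts": joint torques, N m; "eef_pos": TCP position; "orientation": TCP orientation; "ft_force": force on the tool from outside, world axes, zero at the start; "torque": the same for the moment, N m; "grip_width": finger opening in m; "finger_force": force on a finger pad.
Only numpy, scipy, OpenCV 4.12 (cv2) and the standard library are available. Lean on these libraries where they do the work, as an engineer would, in place of code of your own. Each camera call takes 0.05 s, during which the arm holds its last target. There are 200 camera calls.

### The job

The washed-up things lie mixed on the counter: first lay the peeler in the shallow pan that already holds a teaspoon, the one for utensils, and put the small squeezing cone in the pan that already holds the juicer's spare strainer. Then fit the large squeezing cone on the citrus juicer's spindle, turning it until the spindle's four fins slip into the slots under the cone and it slides fully home, and press it down, against the spring, to the bottom of the spindle's travel. Finish like that, still gripping the cone and holding it pressed down; leave everything else where it stands.

Things in the scene. Friction and masses are not known exactly. Their poses are not given: they have to be found in the camera images.
- peeler: Loose vegetable peeler lying on the counter, 170 x 25 x 18 mm, 80 g: a white handle 25 mm wide and 17 mm high from its -x end to 20 mm past the origin, then a steel blade 14 mm wide to its +x end. Origin: middle of its length, on the underside; x along it, z up. Grip it across the handle, about 20 mm from the origin towards -x.
- small_cone: Small grey plastic squeezing cone (citrus reamer) standing upright, loose: straight round skirt 38 mm in diameter and 29 mm high, ribbed dome above it, 47 mm high in all, 40 g. Origin: centre of its underside, z up. Grip it round the skirt, about 22 mm above the underside.
- large_cone: Large grey plastic squeezing cone standing upright, loose: straight round skirt 52 mm in diameter and 29 mm high, ribbed dome above, 60 mm high in all, 70 g. Origin: centre of its underside, z up. Four tall ribs, along its +x, -x, +y and -y axes, meet at the top of the dome; four finer ribs between them stop short. Grip it round the skirt, about 22 mm above the underside.
- large_cone_socket (a point): Mouth of the socket under the large cone, on its axis, 4 mm above its underside: a cross-shaped bore, 25 mm deep, whose four slots, each 7 mm wide, lie along the point's +x, -x, +y and -y axes, straight below the four tall ribs. A quarter turn gives the same fit.
- utensil_pan: Shallow stainless pan fixed on the counter, 212 x 108 mm over its flat rim (long side along its x axis), 40 mm high; inside 190 x 86 mm, floor 3 mm thick. Origin: centre of the underside. A teaspoon (130 x 26 x 11 mm, fixed) lies in it along the +y side, 30 mm off centre. The peeler goes in here, lying flat inside the walls.
- parts_pan: Shallow stainless pan fixed on the counter, 212 x 108 mm over its flat rim (long side along its x axis), 40 mm high; inside 190 x 86 mm, floor 3 mm thick. Origin: centre of the underside. The juicer's spare strainer (grey slotted disc, 76 mm in diameter, 6 mm high, fixed) lies in it, centred 52 mm towards +x. The small cone goes in here, anywhere inside, upright or not.
- juicer: Citrus juicer fixed on the counter, switched off: round steel body 140 mm in diameter, with a shallow strainer bowl on top, rim 150 mm in diameter, 123 mm above the counter; bowl floor 98 mm above the counter; a short spout points along its -x. Origin: centre of the underside. The spindle stands up in the middle of the bowl.
- spindle_tip (a point): Tip of the juicer's steel spindle, 138 mm above the counter when up: a round pilot pin 8 mm in diameter, pointed over its top 5 mm. 10 mm below the tip it meets the rounded crests of four fins (a cross 22 mm across, each fin 4.5 mm thick) along the point's +x, -x, +y and -y axes. The spindle stops at any angle and is very stiff to turn (0.4 N m).
- spindle_shoulder (a point): Top of the round shoulder at the foot of the fins, on the spindle's axis, 22 mm below the tip; 29 mm in diameter. The mouth of the cone's socket rests on it when the cone is home; while the fins are not in the slots it stays 12 mm or more above it.
- spindle_press (a joint): How far the spindle is pressed down, m: 0 up, 0.008 at the bottom of its travel. The spring needs 4 N to start and 10 N at the bottom.
- spice_jar: Bystander: glass spice jar with a screw lid, 46 mm in diameter, 106 mm high. Origin: centre of its underside.
- stone_cup: Bystander: stoneware cup, 68 mm in diameter, 62 mm high. Origin: centre of its underside.
- salt_ramekin: Bystander: white ramekin, 70 mm in diameter, 42 mm high. Origin: centre of its underside.
Not all that is in view belongs to the job. Leave any brown or purple look-alike of the small_cone alone.

How it is judged:
On the way, in this order (a step that is already met when the one before it is completed fails the run):
1. the peeler lies in the utensil pan and the small cone in the parts pan (x of peeler in the frame of utensil_pan between -0.085 and 0.085 m and y of peeler in the frame of utensil_pan between -0.042 and 0.042 m and z of peeler in the frame of utensil_pan between 0 and 0.026 m and linear speed of each of peeler, small_cone below 0.03 m/s and angle between peeler's own x axis and vertical between 1.4 and 1.74 rad and x of small_cone in the frame of parts_pan between -0.09 and 0.09 m and y of small_cone in the frame of parts_pan between -0.042 and 0.042 m and z of small_cone in the frame of parts_pan between 0 and 0.045 m), for 0.2 s.
2. the large cone sits on the spindle with the fins in its slots, fully home (z of spindle_tip in the frame of large_cone above 0.0235 m and horizontal distance between spindle_tip and large_cone below 0.004 m and angle between large_cone's own z axis and vertical below 0.08 rad), for 0.2 s.
At the end, for the whole second after the job is handed in: Peeler at rest, lying flat (0.17 rad), in the utensil pan, small cone at rest in the parts pan; large cone upright on the spindle (0.08 rad, 4 mm off axis at most), fins in the slots, home within 2.5 mm; spindle pressed down by more than 6 of its 8 mm; fingers still on the large cone with over 2 N (all of step 1 and all of step 2 and value of joint spindle_press above 0.006 m and contact force between the fingers and large_cone above 2 N); the arm keeps its last pose, push and grip.
It fails at once if a bystander (spice jar, cup, ramekin) is pushed more than 30 mm or knocked over (distance of any of spice_jar, stone_cup, salt_ramekin from where it was at the start of the episode above 0.03 m or angle between any of spice_jar, stone_cup, salt_ramekin's own z axis and vertical above 0.6 rad).
It also fails if it takes over 69 s, if anything falls off the work surface, if the arm or the gripper's body presses on something with over 40 N, if the wrist force passes 120 N, or if a joint passes its speed limit or range.

## Working session

There is one attempt and no reset: what is moved stays moved. The work goes in short steps, Python scripts to look and compute and a tool call to move; the robot and the scene stay as the last step left them, time stands still between calls to the robot, and variables do not carry over. Pictures are saved under pics/ and viewed, at most 10 in all, crops included, and the job is handed in when it is done.

Besides the shell and the picture viewer there is one more tool, called after "Call:" as name(argument=value, ...) on one line, values as JSON. step_arm: Moves the arm, as the interface text tells. Its arguments: {"type":"object","properties":{"moves":{"type":"array"}},"required":["moves"]}

```bash
mkdir -p pics
cat > h.py <<'E'
import numpy as np, cv2
from station import get_state, get_image, camera_model, order, robot
def world(name, uv, depth=None, z=None):
    """pixel -> world, by depth or on plane z"""
    c=camera_model(name); R=cv2.Rodrigues(np.array(c["rvec"],float))[0]; t=np.array(c["tvec"],float)
    d=np.array([(uv[0]-c["cx"])/c["fx"],(uv[1]-c["cy"])/c["fy"]]); s=d.copy()
    for _ in range(20): s=d/(1+c["k1"]*(s@s))
    r=np.array([s[0],s[1],1.]); o=-R.T@t; w=R.T@r
    if depth is not None: return o+w*depth
    if z is not None: return o+w*(z-o[2])/w[2]
    return o,w
def cloud(name,dep):
    c=camera_model(name); R=cv2.Rodrigues(np.array(c["rvec"],float))[0]; t=np.array(c["tvec"],float)
    v,u=np.mgrid[:420,:560]; d=np.stack([(u-c["cx"])/c["fx"],(v-c["cy"])/c["fy"]],-1); s=d.copy()
    for _ in range(20): s=d/(1+c["k1"]*(s**2).sum(-1,keepdims=True))
    p=np.concatenate([s,np.ones(s.shape[:2]+(1,))],-1)*dep[...,None]
    return (p-t)@R
E
python3 - <<'E'
from h import *
for n in("side","top"):
    im,d=get_image(n); np.savez(f"{n}0.npz",im=im,d=d)
    cv2.imwrite(f"pics/{n}0.png",cv2.resize(im[...,::-1],(800,600),interpolation=cv2.INTER_CUBIC))
    o,w=world(n,(280,210)); print(n,o,w,camera_model(n)["fx"])
print(get_state(),robot.tip_extent)
E
```

```text
side [ 0.42878098 -0.98128225  0.67001199] [ 0.06309357  0.86833365 -0.49197623] 401.0746777671975
top [0.01415938 0.1803529  1.65552079] [ 0.31359434 -0.09174835 -0.94516426] 516.0344846971499
{'clock': 0.1, 'joint_pos': array([-1.22311860e+00,  3.59403530e-01,  1.51130432e+00, -1.59266360e-05,
        1.27250851e+00, -1.15063436e-01]), 'joint_velocities': array([-2.32863539e-04, -1.27037058e-03, -2.24835480e-03, -6.63858158e-04,
       -4.55387689e-05, -1.43530721e-04]), 'joint_efforts': array([-2.39393758e-04, -5.16362679e+01, -2.71406347e+01,  6.75896346e-02,
        2.76088226e-02, -3.81569805e-05]), 'eef_pos': array([ 0.26774127, -0.53658977,  0.40391852]), 'orientation': array([-3.05630895e+00, -7.20042013e-01,  3.19555638e-04]), 'ft_force': array([ 0.54478207, -0.24417654, -0.03230826]), 'torque': array([-0.03965598,  0.06595375,  0.07724197]), 'finger_force': 0.0, 'grip_width': 0.08792154125555751} 0.182
```

View pics/top0.png

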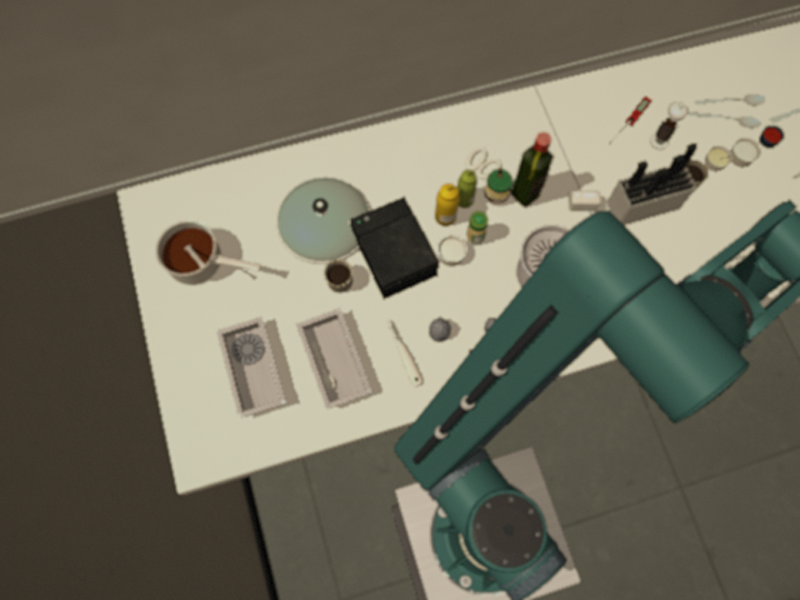

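View pics/side0.png

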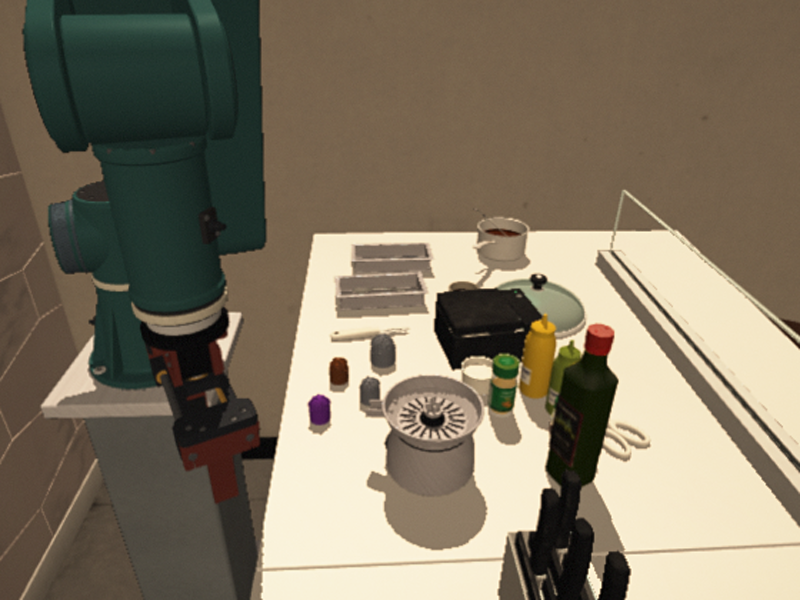

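The top view (800x600) shows the parts pan at (255,367), the utensil pan at (340,358), the peeler at (405,355) and the large cone at (440,329). The small cone at (490,325) and the juicer at (545,255) are partly behind the arm. In the side view the small cone is at (370,392), the large at (383,350) and the spindle at (432,408).

```bash
cat >> h.py <<'E'
def ortho(names,x0,x1,y0,y1,res,zmin=-.02,zmax=.2):
    """metric top-down image: row down = -x, col right = -y"""
    H,W=int((x1-x0)/res),int((y1-y0)/res); im=np.zeros((H,W,3),np.uint8); zb=np.full((H,W),-1.)
    for im_,d in names:
        P,I=im_;
E
python3 - <<'E'
s=open('h.py').read(); s=s[:s.index("def ortho")]; open('h.py','w').write(s)
E
python3 - <<'E'
from h import *
S=1/1.42857
C={}
for n in("top","side"):
    f=np.load(f"{n}0.npz"); C[n]=(cloud(n,f["d"]),f["d"])
P={"top":{"parts":(255,367),"strainer":(249,349),"utens":(340,358),"peelA":(394,323),"peelB":(419,384),"large":(440,329),"small":(490,325),"juicer":(545,250),"ramekin":(453,250),"spice":(479,225),"cup":(338,275)},
"side":{"parts":(391,260),"utens":(381,294),"peelA":(408,329),"peelB":(333,336),"large":(383,338),"small":(370,380),"juicer":(432,400),"ramekin":(476,362),"spice":(505,358),"jrim":(433,380)}}
for n in P:
    for k,(u,v) in P[n].items():
        u,v=u*S,v*S; print(n,k,C[n][0][int(round(v)),int(round(u))].round(3), C[n][1][int(round(v)),int(round(u))].round(3))
def rect(p,lab):
    (c,s,a)=cv2.minAreaRect((p[:,:2]*1000).astype(np.float32)); print(lab,len(p),np.round(c,1),np.round(s,1),round(a,1),"z",np.percentile(p[:,2],[5,50,95]).round(4))
for n in C:
    X=C[n][0]; z=X[...,2]; ok=C[n][1]>0
    m=ok&(z>.006)&(z<.15)&(X[...,0]>.2)&(X[...,0]<.95)&(X[...,1]>-.45)&(X[...,1]<.6)
    k,lab,st,ce=cv2.connectedComponentsWithStats(m.astype(np.uint8))
    for i in range(1,k):
        if st[i,4]>40: rect(X[lab==i],n+str(np.round(ce[i]/S).astype(int)))
E
```

```text
top parts [0.504 0.385 0.003] 1.693
top strainer [0.55 0.39 0.01] 1.7
top utens [0.466 0.194 0.006] 1.698
top peelA [ 0.514  0.049 -0.004] 1.737
top peelB [0.014 0.18  1.656] 0.0
top large [ 0.452 -0.041  0.059] 1.667
top small [ 0.259 -0.018  0.703] 0.996
top juicer [ 0.549 -0.326  0.097] 1.69
top ramekin [ 0.637 -0.135  0.031] 1.761
top spice [ 0.647 -0.196  0.109] 1.696
top cup [0.646 0.144 0.05 ] 1.718
side parts [0.501 0.34  0.039] 1.463
side utens [0.469 0.159 0.04 ] 1.303
side peelA [ 0.525  0.075 -0.001] 1.253
side peelB [0.363 0.033 0.012] 1.201
side large [ 0.464 -0.05   0.057] 1.113
side small [ 0.437 -0.167  0.047] 1.013
side juicer [ 0.525 -0.33   0.133] 0.835
side ramekin [ 0.639 -0.1    0.033] 1.091
side spice [ 0.668 -0.195  0.106] 0.975
side jrim [ 0.535 -0.261  0.116] 0.904
top[486 189] 1693 [ 751.6 -253.1] [226.4 235. ] 39.2 z [0.0092 0.0816 0.1419]
top[361 236] 6448 [722.5  68.2] [467.5 275.6] 44.6 z [0.0169 0.0534 0.1028]
top[477 227] 300 [ 678.1 -222.1] [47.1 98.2] 38.3 z [0.0097 0.0905 0.109 ]
top[192 252] 1724 [787.7 440.5] [274.  158.4] 33.1 z [0.0248 0.0461 
[... 284 characters left out ...]
.0068 0.0356 0.0451]
top[489 322] 45 [ 439.3 -155.5] [16.8 29.9] 46.3 z [0.0174 0.0391 0.0496]
top[406 358] 250 [438.1  50.7] [167.4  24.9] 6.5 z [0.007  0.0127 0.0192]
side[500 238] 954 [788.5 417.6] [262.1 139.1] 66.4 z [0.0126 0.0503 0.0783]
side[391 256] 989 [499.9 394.1] [211.8 118.1] 2.4 z [0.0078 0.0255 0.0409]
side[379 290] 1267 [465.9 208.8] [211.8 115.5] 3.1 z [0.0079 0.0256 0.0408]
side[489 386] 14534 [669.7 -93.3] [646.1 487.6] 84.8 z [0.0143 0.0817 0.1258]
side[374 343] 565 [443.1  -6.7] [162.4 132.6] 3.1 z [0.0074 0.019  0.0562]
side[339 370] 221 [ 380.3 -105.3] [34.  35.1] 88.7 z [0.0089 0.0309 0.047 ]
side[320 408] 266 [ 349.1 -215.3] [27.5 36.6] 76.5 z [0.0089 0.0311 0.0473]
```

Call:
step_arm(moves=[[[395,-457,0],[0,0,0.349],87],[[395,-457,0],[0,0,0.349],87],[[395,-457,0],[0,0,0.349],87],[[395,-457,0],[0,0,0.349],87],[[395,-457,0],[0,0,0.349],87],[[395,-457,0],[0,0,0.349],87],[[395,-457,0],[0,0,0.349],87],[[395,-457,0],[0,0,0.349],87],[[395,-457,0],[0,0,0.349],87],[[395,-457,0],[0,0,0.349],87]])

```text
clock: 1.1
eef_pos: [0.3914, -0.0504, 0.4047]
orientation: [-3.137, -0.178, -0.0]
ft_force: [0.6, -0.1, -0.2]
grip_width: 0.087
finger_force: 0.0
```

```bash
cat >> h.py <<'E'
from scipy.spatial.transform import Rotation as Rn
def go(x,y,z,yaw_deg):
    """tool shift (mm) and turn from the measured pose to TCP (m), tool x at yaw, pointing down"""
    s=get_state(); R=Rn.from_rotvec(s["orientation"]); T=Rn.from_euler("z",yaw_deg,degrees=True)*Rn.from_euler("x",180,degrees=True)
    print("shift",(R.inv().apply(np.array([x,y,z])-s["eef_pos"])*1000).round(1),"turn",(R.inv()*T).as_rotvec().round(3),
      "at",s["eef_pos"].round(4),"yaw",round(np.degrees(np.arctan2(*R.as_matrix()[1::-1,0])),2))
E
python3 - <<'E'
from h import *
go(.418,.0485,.40,6.5)
for n in("side","top"):
    im,d=get_image(n); np.savez(f"{n}1.npz",im=im,d=d)
f=np.load("top1.npz"); a=f["im"][130:270,300:480,::-1]; b=f["im"][200:305,140:280,::-1]
s=np.load("side1.npz")["im"][230:350,200:360,::-1]
o=np.vstack([np.hstack([cv2.resize(a,(400,300),interpolation=3),cv2.resize(b,(400,300),interpolation=3)]),cv2.resize(np.hstack([s]),(400,300),interpolation=3).repeat(1,0) if 0 else np.hstack([cv2.resize(s,(400,300),interpolation=3),cv2.resize(np.load("side1.npz")["im"][160:235,220:320,::-1],(400,300),interpolation=3)])])
cv2.imwrite("pics/m1.png",o)
E
```

```text
shift [ 37.7 -95.3   4.7] turn [ 0. -0. -0.] at [ 0.3914 -0.0504  0.4047] yaw 6.5
```

View pics/m1.png

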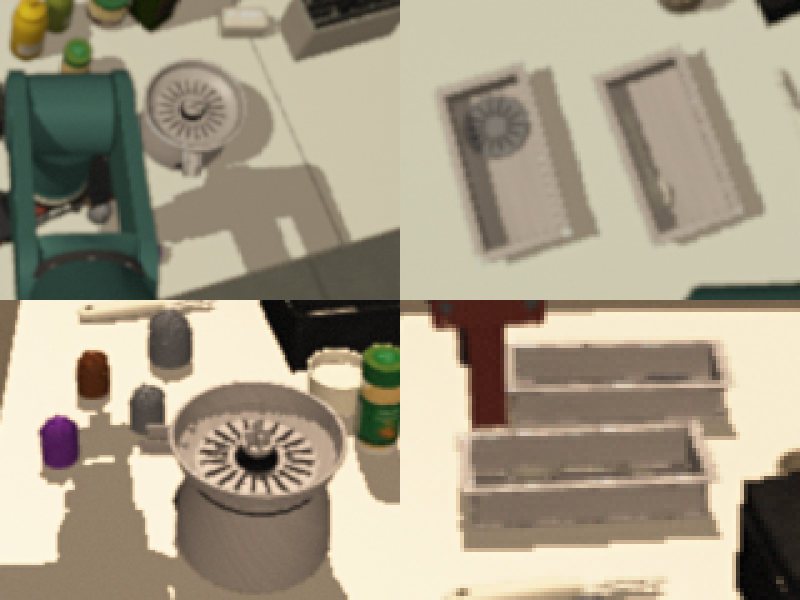

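The crops show the spoon on the +y side of the utensil pan (660,190), the strainer at the +x end of the parts pan (498,127), and the spindle in the side crop at (258,440). I can now pick up the peeler.

Call:
step_arm(moves=[[[38,-95,5],[0,0,0],60],[[38,-95,5],[0,0,0],60],[[38,-95,5],[0,0,0],60],[[38,-95,150],[0,0,0],60],[[38,-95,150],[0,0,0],60],[[38,-95,150],[0,0,0],60],[[38,-95,200],[0,0,0],60],[[38,-95,218],[0,0,0],60],[[38,-95,218],[0,0,0],60],[[38,-95,218],[0,0,0],60]])

```text
clock: 2.2
eef_pos: [0.4184, 0.0452, 0.1861]
orientation: [-3.137, -0.177, 0.003]
ft_force: [-0.4, -0.2, -0.4]
grip_width: 0.0601
finger_force: 0.0
```

Run:
```python
from h import *
from scipy.optimize import least_squares
go(.418,.0485,.185,6.5)
def circ(p,r=None):
    f=lambda q: np.hypot(p[:,0]-q[0],p[:,1]-q[1])-(q[2] if r is None else r)
    s=least_squares(f,[*p[:,:2].mean(0),.03],loss="soft_l1",f_scale=.002); return s.x.round(4),len(p)
for n in("top","side"):
    f=np.load(n+"1.npz"); X=cloud(n,f["d"]).reshape(-1,3); X=X[f["d"].ravel()>0]; x,y,z=X.T
    near=np.hypot(x-.55,y+.32)<.13
    p=X[near&(z>.117)&(z<.126)]; print(n,"rim",circ(p))
    p=X[near&(z>.128)&(z<.16)]; 
    if len(p): print("tip",len(p),p.mean(0).round(4),p[p[:,2].argmax()].round(4))
    m=(z>.006)&(z<.028)
    for k,(a,b,r) in dict(small=(.439,-.16,.019),large=(.464,-.047,.026)).items():
        nr=np.hypot(x-a,y-b)<.045; p=X[nr&m]; print(n,k,"skirt",circ(p,r) if len(p)>5 else len(p)); q=X[nr&(z>.006)]; print("  bbox",q.min(0).round(3),q.max(0).round(3))
    # pan
    for k,(a,b) in dict(ut=(.468,.209),pa=(.501,.3945)).items():
        p=X[(abs(x-a)<.13)&(abs(y-b)<.075)&(z>.034)&(z<.046)]; print(k,[np.round(v,1) for v in cv2.minAreaRect((p[:,:2]*1000).astype(np.float32))])
```

```text
shift [-0.  -3.3  1.1] turn [-0.     0.002 -0.   ] at [0.4184 0.0452 0.1861] yaw 6.47
top rim (array([ 0.5247, -0.3308,  0.0721]), 213)
tip 21 [ 0.5306 -0.3225  0.131 ] [ 0.5247 -0.333   0.1386]
top small skirt (array([ 0.4338, -0.1639,  0.03  ]), 37)
  bbox [ 0.407 -0.186  0.006] [ 0.447 -0.117  0.348]
top large skirt 0
  bbox [ 0.42  -0.06   0.624] [ 0.442 -0.01   0.639]
ut [array([465.2, 208.4]), array([213.3, 108.1]), np.float64(4.1)]
pa [array([500.7, 393. ]), array([214.9, 109.1]), np.float64(1.4)]
side rim (array([ 0.5256, -0.3302,  0.0722]), 559)
tip 20 [ 0.5256 -0.3309  0.1321] [ 0.5265 -0.3304  0.138 ]
side small skirt (array([ 0.4353, -0.1608,  0.03  ]), 89)
  bbox [ 0.401 -0.183  0.006] [ 0.453 -0.116  0.605]
side large skirt (array([ 0.4622, -0.0416,  0.03  ]), 124)
  bbox [ 0.42  -0.074  0.006] [ 0.487 -0.005  0.641]
ut [array([465.2, 209.7]), array([212.2, 113.6]), np.float64(4.6)]
pa [array([502.1, 393.9]), array([209. , 113.4]), np.float64(1.8)]
```

Call:
step_arm(moves=[[[0,0,0],[0,0,0],5],[[0,0,0],[0,0,0],5],[[0,0,0],[0,0,0],5],[[0,0,0],[0,0,0],5],[[0,0,0],[0,0,0],5],[[0,0,0],[0,0,0],5],[[0,0,-40],[0,0,0],5],[[0,0,-80],[0,0,0],5],[[0,0,-100],[0,0,0],5],[[0,0,-100],[0,0,0],5]])

```text
clock: 3.2
eef_pos: [0.4196, 0.0464, 0.2891]
orientation: [3.136, 0.179, 0.009]
ft_force: [0.4, 0.2, -1.3]
grip_width: 0.0218
finger_force: 30.0
```

Run:
```python
from h import *
go(.446,.1995,.285,4.2)
im,d=get_image("side")
cv2.imwrite("pics/p1.png",cv2.resize(im[140:290,200:400,::-1],(800,600),interpolation=2))
```

```text
shift [  43.6 -149.1    4.2] turn [ 0.001 -0.006  0.041] at [0.4196 0.0464 0.2891] yaw 6.54
```

View pics/p1.png

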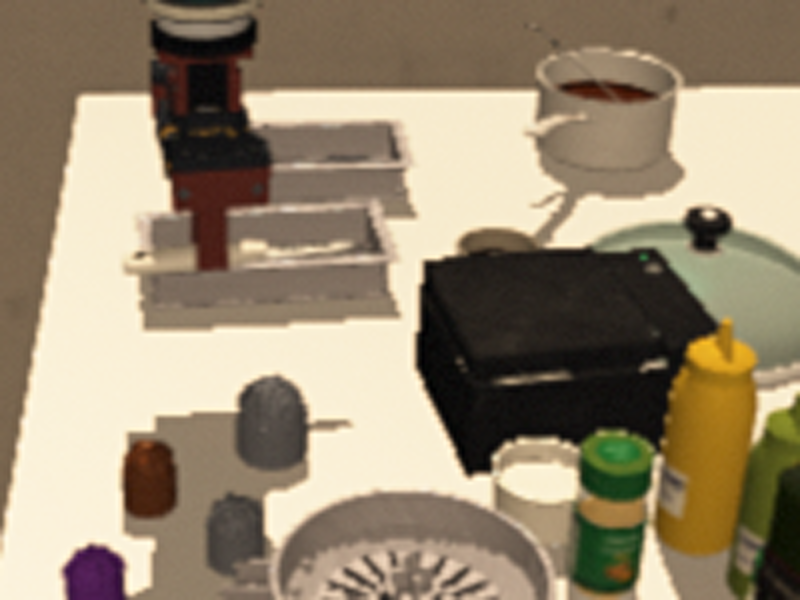

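The peeler is held level in the fingers, from the handle at (130,262) to the blade tip at (355,245). I'll check where its middle is relative to the grip, from the same view.

Run:
```python
from h import *
im,d=get_image("side"); X=cloud("side",d)[140:290,200:400][57:72].reshape(-1,3)
m=(abs(X[:,1]-.048)<.05)&(X[:,2]>.085)&(X[:,2]<.145)&(X[:,0]>.25)&(X[:,0]<.62); p=X[m]
for q in p[p[:,0].argsort()][[0,3,-4,-1]]: print(q.round(4))
print(cv2.minAreaRect((p[:,:2]*1000).astype(np.float32)))
go(.446,.1995,.285,4.2)
```

```text
[0.3578 0.043  0.1093]
[0.3612 0.0316 0.1089]
[0.6182 0.0433 0.1007]
[0.6199 0.0339 0.0991]
((488.8767395019531, 38.19001007080078), (45.87131881713867, 262.2618408203125), 89.15370178222656)
shift [  44.9 -149.     1.6] turn [ 0.    -0.001  0.041] at [0.4183 0.0464 0.2866] yaw 6.53
```

Call:
step_arm(moves=[[[43,-149,0],[0,0,0.041],5],[[43,-149,0],[0,0,0.041],5],[[43,-149,0],[0,0,0.041],5],[[43,-149,0],[0,0,0.041],5],[[43,-149,40],[0,0,0.041],5],[[43,-149,70],[0,0,0.041],5],[[43,-149,90],[0,0,0.041],5],[[43,-149,90],[0,0,0.041],5],[[43,-149,90],[0,0,0.041],5]])

```text
clock: 4.2
eef_pos: [0.4436, 0.1986, 0.1958]
orientation: [3.139, 0.114, -0.005]
ft_force: [1.0, 0.0, -1.1]
grip_width: 0.0217
finger_force: 30.0
```

Run:
```python
from h import *
go(.444,.1995,.1955,4.2)
```

```text
shift [ 0.4 -0.8  0.3] turn [ 0.001  0.003 -0.001] at [0.4436 0.1986 0.1958] yaw 4.15
```

Call:
step_arm(moves=[[[0,0,0],[0,0,0],35],[[0,0,0],[0,0,0],35],[[0,0,0],[0,0,0],35],[[0,0,0],[0,0,0],35],[[0,0,-30],[0,0,0],35],[[0,0,-80],[0,0,0],35],[[0,0,-110],[0,0,0],70],[[0,0,-110],[0,0,0],70],[[0,0,-110],[0,0,0],70]])

```text
clock: 5.1
eef_pos: [0.4444, 0.1993, 0.3074]
orientation: [-3.139, -0.114, -0.003]
ft_force: [0.9, -0.1, -0.0]
grip_width: 0.0555
finger_force: 0.0
```

Run:
```python
from h import *
go(.4345,-.162,.305,91.6)
im,d=get_image("side"); t,_=get_image("top")
cv2.imwrite("pics/p2.png",np.hstack([cv2.resize(im[155:230,215:315,::-1],(400,300),interpolation=2),cv2.resize(t[200:305,140:280,::-1],(400,300),interpolation=2)]))
```

```text
shift [-36.2 359.6   2.1] turn [ 1.000e-03 -2.000e-03 -1.526e+00] at [0.4444 0.1993 0.3074] yaw 4.18
```

View pics/p2.png

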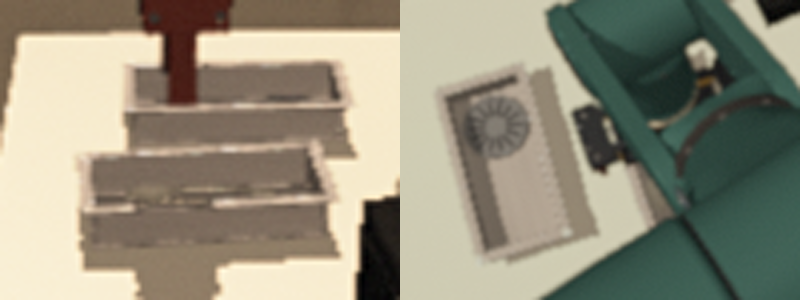

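The fingers are empty and the peeler is down inside the utensil pan; only the teaspoon shows in the side crop, at (150,190). Next is the small cone.

Call:
step_arm(moves=[[[-36,360,0],[0,0,-1.526],70],[[-36,360,0],[0,0,-1.526],70],[[-36,360,0],[0,0,-1.526],70],[[-36,360,0],[0,0,-1.526],70],[[-36,360,0],[0,0,-1.526],70],[[-36,360,0],[0,0,-1.526],70],[[-36,360,0],[0,0,-1.526],70],[[-36,360,0],[0,0,-1.526],70],[[-36,360,0],[0,0,-1.526],70],[[-36,360,0],[0,0,-1.526],70]])

```text
clock: 6.2
eef_pos: [0.4343, -0.1652, 0.3052]
orientation: [-2.409, -2.015, 0.002]
ft_force: [-0.1, 0.5, -0.1]
grip_width: 0.0703
finger_force: 0.0
```

Run:
```python
from h import *
go(.4345,-.162,.187,91.6)
t,d=get_image("top"); X=cloud("top",d).reshape(-1,3); X=X[d.ravel()>0]
for a,b,n in((.4655,.209,"pan"),):
    p=X[(abs(X[:,0]-a)<.088)&(abs(X[:,1]-b)<.036)]; p=p[(p[:,2]>.009)&(p[:,2]<.03)]; print(len(p),p.mean(0) if len(p) else 0,[np.round(v,1) for v in cv2.minAreaRect((p[:,:2]*1000).astype(np.float32))])
cv2.imwrite("pics/p3.png",np.hstack([cv2.resize(t[200:305,140:280,::-1],(400,300),interpolation=2),cv2.resize(t[180:285,260:400,::-1],(400,300),interpolation=2)]))
```

```text
shift [ 3.200e+00 -1.000e-01  1.182e+02] turn [-0.002 -0.    -0.206] at [ 0.4343 -0.1652  0.3052] yaw 79.82
351 [0.45015167 0.20575691 0.01483598] [array([464.7, 210.5]), array([ 70.3, 172. ]), np.float64(88.4)]
```

View pics/p3.png

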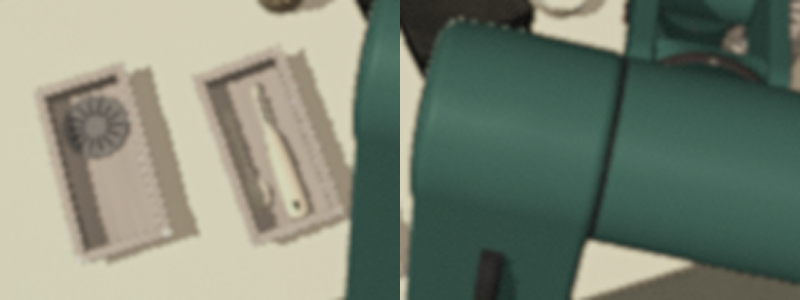

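The peeler lies flat in the pan beside the spoon (crop 280,150).

Call:
step_arm(moves=[[[3,0,20],[0,0,-0.206],70],[[3,0,20],[0,0,-0.206],70],[[3,0,60],[0,0,-0.206],70],[[3,0,100],[0,0,-0.206],70],[[3,0,119],[0,0,-0.206],70],[[3,0,119],[0,0,-0.206],5],[[3,0,119],[0,0,-0.206],5],[[3,0,119],[0,0,-0.206],5],[[3,0,119],[0,0,-0.206],5],[[3,0,119],[0,0,-0.206],5]])

```text
clock: 7.25
eef_pos: [0.4354, -0.1596, 0.1886]
orientation: [2.192, 2.248, 0.001]
ft_force: [-0.7, 0.0, 3.6]
grip_width: 0.0383
finger_force: 30.0
```

Call:
step_arm(moves=[[[0,0,0],[0,0,0],5],[[0,0,-40],[0,0,0],5],[[0,0,-80],[0,0,0],5],[[0,0,-110],[0,0,0],5],[[0,0,-110],[0,0,0],5]])

```text
clock: 7.75
eef_pos: [0.4365, -0.1602, 0.3015]
orientation: [2.187, 2.244, 0.003]
ft_force: [0.7, 0.1, -0.5]
grip_width: 0.0379
finger_force: 30.0
```

Run:
```python
from h import *
go(.4565,.392,.295,91.6)
```

```text
shift [551.6  34.1   4.5] turn [ 0.007  0.004 -0.002] at [ 0.4365 -0.1602  0.3015] yaw 91.46
```

Call:
step_arm(moves=[[[552,34,4],[0,0,0],5],[[552,34,4],[0,0,0],5],[[552,34,4],[0,0,0],5],[[552,34,4],[0,0,0],5],[[552,34,4],[0,0,0],5],[[552,34,4],[0,0,0],5],[[552,34,4],[0,0,0],5],[[552,34,4],[0,0,0],5],[[552,34,4],[0,0,0],5],[[552,34,4],[0,0,0],5]])

```text
clock: 8.75
eef_pos: [0.4522, 0.3421, 0.2929]
orientation: [-2.192, -2.25, 0.002]
ft_force: [0.8, -0.2, 0.2]
grip_width: 0.0381
finger_force: 30.0
```

Run:
```python
from h import *
go(.4565,.392,.197,91.6)
f,d=get_image("side"); X=cloud("side",d).reshape(-1,3); X=X[d.ravel()>0]; 
p=X[(np.hypot(X[:,0]-.4622,X[:,1]+.0416)<.05)&(X[:,2]>.006)]
print(p.min(0),p.max(0))
```

```text
shift [49.9  5.7 95.9] turn [-0.001  0.001 -0.002] at [0.4522 0.3421 0.2929] yaw 91.48
[ 0.43634322 -0.07195297  0.00602939] [ 0.48742055 -0.03265711  0.06221176]
```

Call:
step_arm(moves=[[[52,6,0],[0,0,0],5],[[52,6,20],[0,0,0],5],[[52,6,60],[0,0,0],5],[[52,6,95],[0,0,0],5],[[52,6,95],[0,0,0],5],[[52,6,95],[0,0,0],55],[[52,6,95],[0,0,0],55],[[52,6,95],[0,0,0],55],[[52,6,95],[0,0,0],55]])

```text
clock: 9.7
eef_pos: [0.4583, 0.3926, 0.2007]
orientation: [2.193, 2.249, 0.004]
ft_force: [0.5, -1.0, -0.3]
grip_width: 0.055
finger_force: 0.0
```

Call:
step_arm(moves=[[[0,0,-30],[0,0,0],80],[[0,0,-70],[0,0,0],80],[[0,0,-110],[0,0,0],80],[[0,0,-110],[0,0,0],80]])

```text
clock: 10.1
eef_pos: [0.4597, 0.3937, 0.3157]
orientation: [2.191, 2.248, 0.018]
ft_force: [0.7, 0.3, 0.6]
grip_width: 0.0794
finger_force: 0.0
```

Run:
```python
from h import *
from scipy.optimize import least_squares
im,d=get_image("side"); X=cloud("side",d).reshape(-1,3); X=X[d.ravel()>0]; x,y,z=X.T
for lo,hi in((.006,.016),(.016,.029)):
    p=X[(np.hypot(x-.462,y+.042)<.045)&(z>lo)&(z<hi)]
    print(least_squares(lambda q:np.hypot(p[:,0]-q[0],p[:,1]-q[1])-.026,[.462,-.03],loss="soft_l1",f_scale=.001).x,len(p))
t,_=get_image("top"); 
c=lambda a:cv2.resize(a[...,::-1],(400,300),interpolation=2)
cv2.imwrite("pics/p4.png",np.vstack([np.hstack([c(im[155:230,215:315]),c(t[200:305,140:280])]),np.hstack([c(im[225:270,245:305]),c(im[262:315,267:337])])]))
go(.4625,-.045,.3,91.6)
```

```text
[ 0.4622033  -0.04129181] 55
[ 0.46217541 -0.04182764] 74
shift [-437.5   -6.8   10. ] turn [ 0.003 -0.002 -0.002] at [0.458  0.3925 0.311 ] yaw 91.47
```

View pics/p4.png

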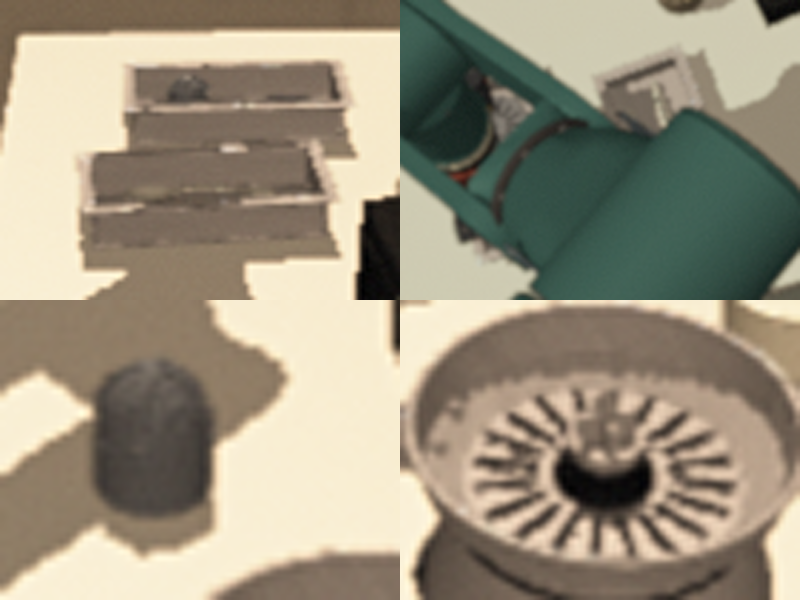

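The small cone stands in the parts pan (crop 188,88), and the large cone stands clear. In the last crop the spindle cross is at (608,430). I'll fetch the large cone next, gripping it twice at right angles so that it is centred both ways.

Call:
step_arm(moves=[[[-436,-7,0],[0,0,0],80],[[-436,-7,0],[0,0,0],80],[[-436,-7,0],[0,0,0],80],[[-436,-7,0],[0,0,0],80],[[-436,-7,0],[0,0,0],80],[[-436,-7,0],[0,0,0],80],[[-436,-7,0],[0,0,0],80],[[-436,-7,0],[0,0,0],80],[[-436,-7,0],[0,0,0],80],[[-436,-7,0],[0,0,0],80]])

```text
clock: 11.2
eef_pos: [0.4616, -0.0473, 0.3081]
orientation: [-2.198, -2.244, 0.002]
ft_force: [0.5, 1.0, -0.5]
grip_width: 0.0801
finger_force: 0.0
```

Run:
```python
from h import *
go(.4627,-.0435,.186,91.6)
```

```text
shift [  3.8   1.4 122.1] turn [-0.001  0.001 -0.007] at [ 0.4616 -0.0473  0.3081] yaw 91.2
```

Call:
step_arm(moves=[[[2,1,40],[0,0,0],80],[[2,1,80],[0,0,0],80],[[2,1,110],[0,0,0],80],[[2,1,122],[0,0,0],80],[[2,1,122],[0,0,0],80],[[2,1,122],[0,0,0],50],[[2,1,122],[0,0,0],50],[[2,1,122],[0,0,0],50],[[2,1,122],[0,0,0],50],[[2,1,122],[0,0,0],50]])

```text
clock: 12.2
eef_pos: [0.4632, -0.0417, 0.1878]
orientation: [2.192, 2.249, 0.002]
ft_force: [-0.5, 0.7, 6.8]
grip_width: 0.0519
finger_force: 30.0
```

Call:
step_arm(moves=[[[0,0,0],[0,0,0],80],[[0,0,0],[0,0,0],80],[[0,0,0],[0,0,0],80],[[0,0,-35],[0,0,0],80],[[0,0,-60],[0,0,0],80],[[0,0,-60],[0,0,0],80],[[0,0,-60],[0,0,0],80]])

```text
clock: 12.9
eef_pos: [0.4629, -0.0418, 0.2472]
orientation: [2.192, 2.249, 0.001]
ft_force: [-0.3, 0.7, 0.3]
grip_width: 0.08
finger_force: 0.0
```

Call:
step_arm(moves=[[[0,0,0],[0,0,1.57],80],[[0,0,0],[0,0,1.57],80],[[0,0,0],[0,0,1.57],80],[[0,0,0],[0,0,1.57],80],[[0,0,0],[0,0,1.57],80],[[0,0,0],[0,0,1.57],80],[[0,0,0],[0,0,1.57],80],[[0,0,0],[0,0,1.57],80],[[0,0,0],[0,0,1.57],80],[[0,0,0],[0,0,1.57],80]])

```text
clock: 13.9
eef_pos: [0.4621, -0.0416, 0.2455]
orientation: [-3.138, -0.142, 0.004]
ft_force: [-0.9, -0.2, -0.5]
grip_width: 0.0799
finger_force: 0.0
```

Run:
```python
from h import *
go(.4627,-.0435,.186,1.6)
```

```text
shift [ 0.5  2.  59.5] turn [-0.001  0.003  0.062] at [ 0.4621 -0.0416  0.2455] yaw 5.17
```

Call:
step_arm(moves=[[[1,1,0],[0,0,0.062],80],[[1,1,30],[0,0,0.062],80],[[1,1,57],[0,0,0.062],80],[[1,1,57],[0,0,0.062],80],[[1,1,57],[0,0,0.062],50],[[1,1,57],[0,0,0.062],50],[[1,1,57],[0,0,0.062],50],[[1,1,57],[0,0,0.062],50],[[1,1,57],[0,0,0.062],50],[[1,1,57],[0,0,0.062],50]])

```text
clock: 14.9
eef_pos: [0.4644, -0.0427, 0.1909]
orientation: [3.141, 0.054, 0.003]
ft_force: [-1.2, 0.2, 6.7]
grip_width: 0.0506
finger_force: 27.8
```

Run:
```python
from h import *
go(.5253,-.3307,.35,1.6)
```

```text
shift [  51.3  289.9 -158.9] turn [ 0.    -0.002  0.006] at [ 0.4644 -0.0427  0.1909] yaw 1.97
```

Call:
step_arm(moves=[[[0,0,-40],[0,0,0],45],[[0,0,-80],[0,0,0],45],[[0,0,-120],[0,0,0],45],[[0,0,-170],[0,0,0],45],[[0,0,-180],[0,0,0],45],[[0,0,-180],[0,0,0],45],[[0,0,-180],[0,0,0],45]])

```text
clock: 15.6
eef_pos: [0.4632, -0.0424, 0.369]
orientation: [-3.141, -0.054, 0.002]
ft_force: [0.4, -0.1, -0.6]
grip_width: 0.0505
finger_force: 30.0
```

Run:
```python
from h import *
go(.5253,-.3307,.35,1.6)
print(get_state()["ft_force"])
im,d=get_image("side"); X=cloud("side",d)
from scipy.optimize import least_squares
x,y,z=X.reshape(-1,3).T; e=get_state()["eef_pos"]
print(e)
m=(np.hypot(x-e[0],y-e[1])<.045)&(z>e[2]-.20)&(z<e[2]-.05); print(m.sum(), z[m].min())
v,u=np.mgrid[:420,:560]; print(u.ravel()[m].min(),u.ravel()[m].max(),v.ravel()[m].min(),v.ravel()[m].max())
uc,vc=int(np.median(u.ravel()[m])),int(np.median(v.ravel()[m]))
a=im[vc-45:vc+45,uc-60:uc+60,::-1]; b=im[262:322,267:347,::-1]
cv2.imwrite("pics/p5.png",np.hstack([cv2.resize(a,(400,300),interpolation=2),cv2.resize(b,(400,300),interpolation=2)]))
```

```text
shift [ 52.2 290.2  18.8] turn [-0.001  0.002  0.006] at [ 0.4632 -0.0424  0.369 ] yaw 1.97
[ 0.36050976 -0.06129636 -0.55785345]
[ 0.46301086 -0.04238878  0.36833961]
634 0.17662575010496118
254 279 142 201
```

View pics/p5.png

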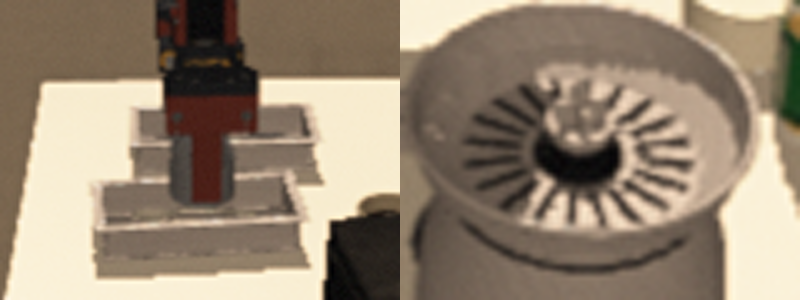

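The large cone is held upright (crop 170–233, finger 192–222); the right crop shows the spindle fins at (580,105). I'll carry it over the juicer and measure the cone against the spindle in the same view.

Call:
step_arm(moves=[[[52,290,0],[0,0,0],45],[[52,290,0],[0,0,0],45],[[52,290,0],[0,0,0],45],[[52,290,0],[0,0,0],45],[[52,290,0],[0,0,0],45],[[52,290,0],[0,0,0],45],[[52,290,10],[0,0,0],45],[[52,290,10],[0,0,0],45],[[52,290,10],[0,0,0],45],[[52,290,10],[0,0,0],45]])

```text
clock: 16.65
eef_pos: [0.5256, -0.329, 0.3593]
orientation: [-3.139, -0.056, 0.003]
ft_force: [0.5, 0.6, -1.1]
grip_width: 0.0507
finger_force: 30.0
```

Run:
```python
from h import *
from scipy.optimize import least_squares
go(.5253,-.3307,.35,1.6); e=get_state()["eef_pos"]
im,d=get_image("side"); np.savez("side2.npz",im=im,d=d); X=cloud("side",d)
x,y,z=X.reshape(-1,3).T; hsv=cv2.cvtColor(im,cv2.COLOR_RGB2HSV).reshape(-1,3)
g=(hsv[:,1]<90)
for lo,hi in((e[2]-.19,e[2]-.176),(e[2]-.176,e[2]-.162)):
    m=(np.hypot(x-e[0],y-e[1])<.034)&(z>lo)&(z<hi)&(abs(x-e[0])>.013)&g
    p=np.c_[x,y][m]; print(m.sum(),p.min(0),p.max(0),least_squares(lambda q:np.hypot(p[:,0]-q[0],p[:,1]-q[1])-.026,e[:2],loss="soft_l1",f_scale=.001).x)
m=(np.hypot(x-e[0],y-e[1])<.034)&(z>e[2]-.21)&(z<e[2]-.15); print("lowest",np.percentile(z[m],[1,3,50]), "tip", X.reshape(-1,3)[(np.hypot(x-.5253,y+.3307)<.015)&(z>.128)&(z<.145)].mean(0))
c=camera_model("side"); uv,_=cv2.projectPoints(np.array([[e[0],e[1],e[2]-.185],[.5253,-.3307,.138]]),np.array(c["rvec"]),np.array(c["tvec"]),np.array([[c["fx"],0,c["cx"]],[0,c["fy"],c["cy"]],[0,0,1]]),np.array([c["k1"],0,0,0])); print(uv.round(1).tolist())
u,v=uv[0,0].astype(int); print(u,v)
cv2.imwrite("pics/p6.png",cv2.resize(im[v-40:v+50,u-60:u+60,::-1],(800,600),interpolation=2))
```

```text
shift [-0.3  1.7  9.3] turn [-0.002  0.002  0.008] at [ 0.5256 -0.329   0.3593] yaw 2.05
58 [ 0.49807587 -0.35144846] [ 0.54807427 -0.32864833] [ 0.52383624 -0.32689351]
77 [ 0.49777714 -0.35128148] [ 0.54832581 -0.31600899] [ 0.52383396 -0.32639501]
lowest [0.16867779 0.17024602 0.19123054] tip [ 0.52553603 -0.33140773  0.13175413]
[[[303.3, 263.6]], [[302.5, 278.1]]]
303 263
```

View pics/p6.png

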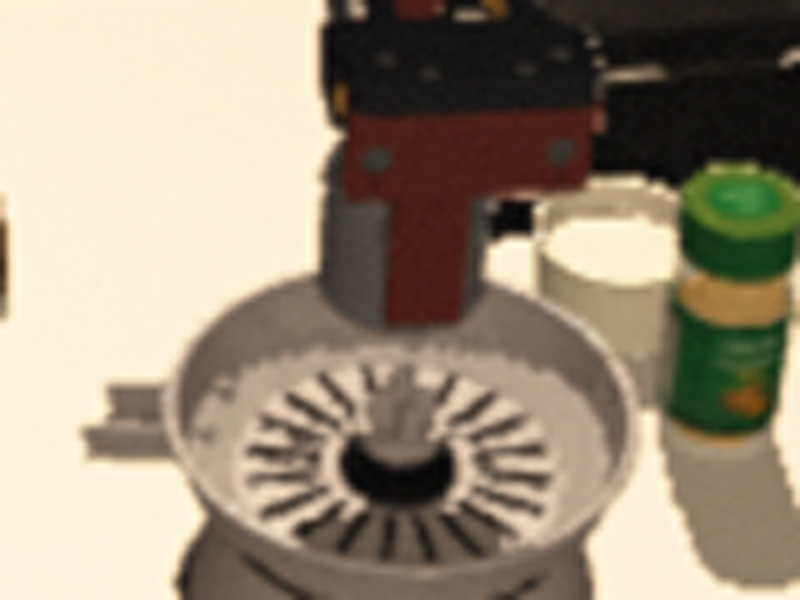

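The cone (322–488 px, middle 405) stands over the spindle at (403,370). The cone needs about 1 mm towards +x and 2 mm towards −y. I'll correct for that while lowering.

Call:
step_arm(moves=[[[1,1.5,0],[0,0,0],45],[[1,1.5,10],[0,0,0],45],[[1,1.5,20],[0,0,0],45],[[1,1.5,27],[0,0,0],45],[[1,1.5,33],[0,0,0],45],[[1,1.5,37],[0,0,0],45],[[1,1.5,37],[0,0,0],45]])

```text
clock: 17.4
eef_pos: [0.5267, -0.332, 0.3221]
orientation: [-3.14, -0.054, 0.002]
ft_force: [-0.0, -0.6, -1.4]
grip_width: 0.0504
finger_force: 30.0
```

Run:
```python
from h import *
go(.5265,-.331,.315,2); s=get_state(); print(s["ft_force"],s["torque"],s["eef_pos"])
```

```text
shift [-0.2 -1.   7.1] turn [-0.001  0.001 -0.001] at [ 0.5267 -0.332   0.3221] yaw 1.97
[-0.01096955 -0.63151762 -1.42086789] [ 0.01832929 -0.05113211 -0.03738378] [ 0.52672944 -0.33200636  0.32214118]
```

Call:
step_arm(moves=[[[0,-0.5,2],[0,0,0],45],[[0,-0.5,4],[0,0,0],45],[[0,-0.5,6],[0,0,0],45],[[0,-0.5,8],[0,0,0],45],[[0,-0.5,9],[0,0,0],45],[[0,-0.5,9],[0,0,0],45]])

```text
clock: 18.0
eef_pos: [0.527, -0.3317, 0.3143]
orientation: [3.141, 0.054, 0.0]
ft_force: [-0.9, 0.7, 3.1]
grip_width: 0.0503
finger_force: 30.0
```

Call:
step_arm(moves=[[[0,0,2],[0,0,0],45],[[0,0,4],[0,0,0],45],[[0,0,4],[0,0,-0.08],45],[[0,0,4],[0,0,-0.16],45],[[0,0,4],[0,0,-0.24],45],[[0,0,4],[0,0,-0.32],45],[[0,0,4],[0,0,-0.32],45]])

```text
clock: 18.7
eef_pos: [0.5272, -0.3315, 0.3103]
orientation: [3.092, 0.555, 0.001]
ft_force: [0.5, 1.8, 4.8]
grip_width: 0.0503
finger_force: 30.0
```

Call:
step_arm(moves=[[[0,0,0],[0,0,-0.08],45],[[0,0,0],[0,0,-0.16],45],[[0,0,0],[0,0,-0.24],45],[[0,0,0],[0,0,-0.32],45],[[0,0,0],[0,0,-0.32],45]])

```text
clock: 19.2
eef_pos: [0.5271, -0.3303, 0.3094]
orientation: [-2.962, -1.037, -0.002]
ft_force: [2.1, 5.8, 2.2]
grip_width: 0.0506
finger_force: 30.0
```

Run:
```python
from h import *
go(.527,-.3317,.303,38); s=get_state(); print(s["ft_force"],s["torque"])
```

```text
shift [-0.9  1.   6.4] turn [-0.003 -0.002  0.01 ] at [ 0.5271 -0.3303  0.3094] yaw 38.58
[2.0641707  5.75933117 2.20046974] [ 0.97838268 -0.28719412 -0.27018732]
```

Call:
step_arm(moves=[[[0,0,1],[0,0,0],45],[[0,0,2],[0,0,0],45],[[0,0,2],[0,0,0],45]])

```text
clock: 19.5
eef_pos: [0.5271, -0.3303, 0.3075]
orientation: [-2.963, -1.033, -0.002]
ft_force: [1.6, 5.4, 3.2]
grip_width: 0.0503
finger_force: 30.0
```

Run:
```python
from h import *
go(.527,-.3317,.303,38); s=get_state(); print(s["ft_force"],s["torque"])
```

```text
shift [-0.9  1.   4.5] turn [-0.003 -0.002  0.008] at [ 0.5271 -0.3303  0.3075] yaw 38.45
[1.64591333 5.35128708 3.20054757] [ 0.99445184 -0.21441525 -0.30119104]
```

The resisting moment about z shows the fins are in the slots and turned slightly too far. I'll back off the turn, ease the sideways load and go down.

Call:
step_arm(moves=[[[0.8,-0.6,0],[0,0,0.05],45],[[0.8,-0.6,0],[0,0,0.1],45],[[0.8,-0.6,2],[0,0,0.1],45],[[0.8,-0.6,4],[0,0,0.1],45],[[0.8,-0.6,4],[0,0,0.1],45]])

```text
clock: 20.0
eef_pos: [0.5271, -0.3303, 0.3033]
orientation: [-3.011, -0.89, 0.0]
ft_force: [1.4, 2.7, -1.7]
grip_width: 0.0505
finger_force: 30.0
```

Run:
```python
from h import *
go(.527,-.3317,.303,38); s=get_state(); print(s["ft_force"],s["torque"])
```

```text
shift [-0.8  1.2  0.3] turn [-0.001 -0.    -0.089] at [ 0.5271 -0.3303  0.3033] yaw 32.92
[ 1.38514319  2.71938054 -1.68475581] [ 0.35120113 -0.16870155 -0.04224322]
```

Call:
step_arm(moves=[[[0.4,-0.3,2],[0,0,0],45],[[0.4,-0.3,4],[0,0,0],45],[[0.4,-0.3,6],[0,0,0],45],[[0.4,-0.3,7.5],[0,0,0],45],[[0.4,-0.3,7.5],[0,0,0],45],[[0.4,-0.3,7.5],[0,0,0],45]])

```text
clock: 20.6
eef_pos: [0.5271, -0.3301, 0.2968]
orientation: [-3.013, -0.89, 0.001]
ft_force: [-1.9, 3.1, 5.9]
grip_width: 0.0507
finger_force: 30.0
```

Run:
```python
from h import *
s=get_state(); print(s["ft_force"],s["torque"],s["eef_pos"])
```

```text
[-1.89720386  3.09929096  5.86884993] [ 0.61394495  0.46529913 -0.04323759] [ 0.52711256 -0.33009139  0.29682474]
```

Call:
step_arm(moves=[[[0,0,1.5],[0,0,0],45],[[0,0,3],[0,0,0],45],[[0,0,4.5],[0,0,0],45],[[0,0,4.5],[0,0,0],45],[[0,0,4.5],[0,0,0],45]])

```text
clock: 21.1
eef_pos: [0.5271, -0.33, 0.2946]
orientation: [3.012, 0.89, 0.0]
ft_force: [-6.3, 6.3, 23.1]
grip_width: 0.0506
finger_force: 30.0
```

Run:
```python
from h import *
s=get_state(); print(s["ft_force"],s["torque"],s["eef_pos"])
```

```text
[-6.30271479  6.26530247 23.14116835] [ 1.1555939   1.22572372 -0.03173325] [ 0.52711175 -0.33001054  0.29461824]
```

Run:
```python
from h import *
im,_=get_image("side"); t,_=get_image("top")
c=lambda a:cv2.resize(a[...,::-1],(400,300),interpolation=2)
cv2.imwrite("pics/p7.png",np.vstack([np.hstack([c(im[155:230,215:315]),c(t[200:305,140:280])]),np.hstack([c(im[220:325,230:370]),c(t[130:270,300:480])])]))
```

```text
(no output)
```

View pics/p7.png

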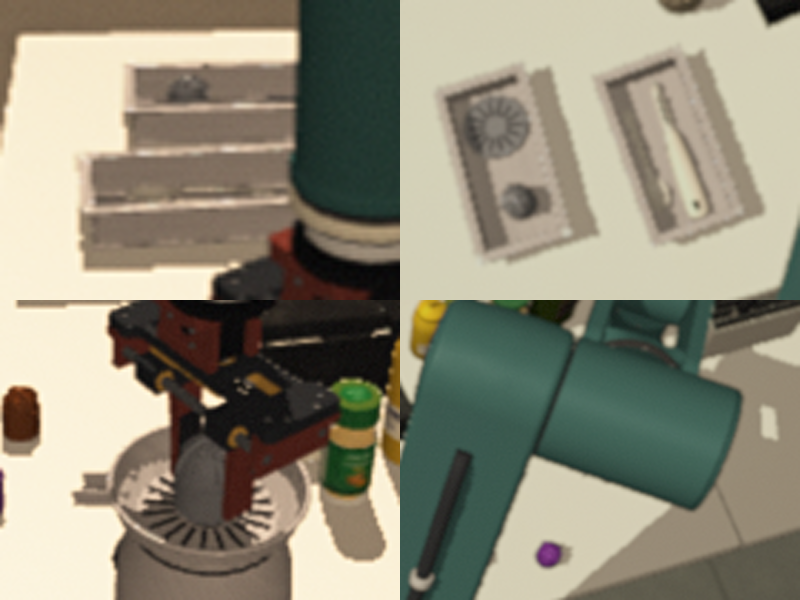

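The small cone (520,200) and the peeler (680,150) lie in their pans, and the large cone (205,480) is down in the juicer bowl, still gripped. Handing in.

```bash
python3 -c "
from h import *
print(order.sign_off())"
```

```text
the job is handed in; nothing more can be done
None
```

I've handed the job in, with no verdict shown: the peeler is in the utensil pan, the small cone is in the parts pan, and the large cone is on the spindle. By height and force readings, its fins are in the slots, and it is held pressed to the bottom at about 23 N.

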